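# Fit liner and double lid to a button tin, then lift off the cover

### The arm

A 6-joint arm with a two-finger parallel gripper is mounted at the origin on the work surface. World frame = base frame: x ahead of the robot, y to its left, z up, the work surface at z = 0. Lengths are in m, angles in degrees, forces in N, time in s.
With the tool pointing down it reaches from about 0.4 to 0.825 m from the base axis. Payload 7 kg.
Tool frame: the origin (TCP) lies at the very end of the fingers, on their centre line; the grasp point (between the pads) lies 19 mm behind it (ctrl.grip_point_offset is the distance from the TCP to the grasp point, in m); x points along the fingers, z is the direction in which the jaws open and shut, and the axes are right-handed (so a half turn about x gives the same grasp; the last joint's range is limited). The gripper opens to 88 mm and grips with 3 to 60 N. Pads are 19 mm wide; open, the fingers measure 130 mm over their backs; the gripper's body (78 mm by 193 mm) begins 47 mm behind the grasp point.
Start: joints at [-59.181, 20.546, 0.682, 0, -70.136, -16.507], TCP at [0.167, -0.654, 0.227] pointing down, gripper open.
Joint ranges: [-176.03, 176.03], [-82.01, 121.73], [-58.28, 71.71], [-173.87, 95.51], [-174.79, -0.11], [-173.66, 173.66]. Speed limits (degrees/s): [136.94, 136.94, 172.46, 180, 180, 180].

### API

Orientations are given as [roll, pitch, yaw] about the fixed x, y, z axes, in that order (R = Rz(yaw) Ry(pitch) Rx(roll)).
In Python, from plant import get_obs, snapshot, calibration, close_job, ctrl gives the robot as it stands.
- The arm moves only by the tool move_arm, never from a script. Its argument "commands" is a list that holds one entry, the list of rows, each a list of 4 numbers: the shift along the tool's x, y, z in cm, then the turn about the tool's x in rad. In form: [[[dx, dy, dz, spin], ...]]. A call has 1 to 8 rows; each row shifts and turns the commanded pose from where the row before left it, along the tool's axes as they then stand; what a row does not reach is not made up. A row lasts 1/10 s, in which the tool goes at most 50 mm and 8.59 degrees, less where a joint would pass 70% of its speed; a pose out of reach is approached as far as the arm can. A call with a gripper value outside its range is refused whole. "jaw" is the finger opening in cm, from 0 to 8.76, set as the call begins (left out, the last holds). The fingers move at their own pace and stop on an object; the grip force is fixed at half the most. Time passes only in rows, so rows that do not move let the fingers close. It gives the time, the measured TCP pose, the force and the opening at its end, in the units of the state.
- get_obs(): the state, without advancing time (a new reading comes with each control period).
- snapshot(name): name is "side" or "top"; returns (picture, depth): 400x640x3 uint8, red, green, blue; 400x640 float32, m along the optical axis (not along the pixel's ray), 0 where there is no reading.
- calibration(name): a dict with "mtx" (3x3 intrinsics, pixels), "T" (4x4, takes a point from camera to world coordinates). Camera axes: x right, y up, looking along -z (the intrinsics and any distortion apply to the point x, -y, -z); pixel columns grow to the right and rows downward; lengths in m; the calibration is good to about 2 mm. A picture is of the moment at which its call begins. calibration takes no time and is no camera call.
- close_job(): hands the job in, once; it reports no verdict.
The state is a dict: "clock": time; "joint_pos": joint angles; "qvel": joint speeds; "tau": joint torques, N m; "tool_pos": TCP position; "orientation": TCP orientation; "force": force on the tool from outside, world axes, zero at the start; "moment": the same for the moment, N m; "opening": finger opening in m.
Only numpy, scipy, OpenCV 4.12 (cv2) and the standard library are available. Lean on these libraries where they do the work, as an engineer would, in place of code of your own. Each camera call takes 0.05 s, during which the arm holds its last target. There are 200 camera calls.

### The job

Lower the narrow metal liner upright into the wider open tin and let go of it; then lift the nested pair of lids by the wooden knob, lower both together onto the liner so that the inner lid plugs its mouth, and let go of the knob. Next grip only the outer cover by its collar and lift it off over the knob, leaving the inner lid undisturbed in its seat, and finish while still holding the cover level in the air, its whole rim higher than the top of the knob: do not put it down. Keep the two lids together until the inner one is seated, leave the tin standing where it is and do not disturb the other things on the table.

Things in the scene. Friction and masses are not known exactly. Their poses are not given: they have to be found in the camera images.
- tin_floor (a point): centre of the inner floor of the tin: a plain metal open cup, loose, 80 mm outside diameter, 65 mm high, wall 5 mm (70 mm bore), floor 5 mm thick. z is up along its axis; the rim is 60 mm above this point.
- liner_mid (a point): centre (half-way up, on the axis) of the liner: narrower metal open cup, loose, 62 mm outside diameter (lowest 10 mm taper to 56), 96 mm high, wall 3.5 mm (55 mm bore). Rim 48 mm above this point, underside 48 mm below; z up its axis. Seated on the tin's floor it stands 36 mm proud of the tin's rim.
- knob (a point): wooden knob of the inner lid: upright round post, 20 mm diameter, on the lid's axis. This point is the centre of the 30 mm of it that stand above the cover's collar, 15 mm below its top; z up. Lifting the knob carries both lids. With the inner lid seated, this point is 100 mm above the liner's centre.
- plug_foot (a point): centre of the underside of the inner lid, 72 mm below the knob's point. Inner lid, loose: a plug 49 mm diameter, 20 mm long, chamfered at its foot, then a metal disc 66 mm diameter, 5 mm thick, then the knob, rising 62 mm above the disc. At the start the pair of lids stands on this foot on the table; seated, the disc lies on the liner's rim.
- collar (a point): collar of the outer cover: upright metal tube round the knob, 42 mm outside diameter, 29 mm bore, 28 mm high. This point is its centre, on the axis, 14 mm below the collar's top, 14 mm above the cover's flat top; z up. With the lids nested it is 29 mm below the knob's point; the cover's rim clears the knob's top once it is 55 mm above the knob's point.
- cover_rim (a point): centre of the circle of the cover's lower rim, 40 mm below the collar's point. Outer cover, loose: metal plate 80 mm diameter, 4 mm thick, with the collar on top and a skirt 22 mm deep (73 mm bore) below. It lies on the inner lid's disc with about 3.5 mm play sideways.
- spool_a: thread spool standing on end, 34 mm diameter, 44 mm high. Bystander, loose: leave it. Origin at the centre of its underside.
- spool_b: thread spool standing on end, 34 mm diameter, 44 mm high. Bystander, loose: leave it. Origin at the centre of its underside.
- spool_c: thread spool standing on end, 34 mm diameter, 44 mm high. Bystander, loose: leave it. Origin at the centre of its underside.
- tape_measure: round tape measure lying flat, 52 mm diameter, 19 mm high. Bystander, loose: leave it. Origin at the centre of its underside.
- pin_box: flat clear box of pins, 70 x 50 x 22 mm. Bystander, loose: leave it. Origin at the centre of its underside.
- button_pot: low closed glass pot with a metal lid, 62 mm diameter, 40 mm high. Bystander, loose: leave it. Origin at the centre of its underside.
- chalk_block: white block of tailor's chalk, 55 x 40 x 12 mm. Bystander, loose: leave it. Origin at the centre of its underside.
Things that resemble listed ones, but are neither listed nor needed, are in the scene too. Leave any orange or purple look-alike of the part that bears collar alone.

How it is judged (in metres and radians):
On the way, in this order (a step that is already met when the one before it is completed fails the run):
1. the liner is lowered into the tin in the gripper, to within 12 mm of its floor (z of liner_mid in the frame of tin_floor below 0.06 m and horizontal distance between liner_mid and tin_floor below 0.01 m and contact force between the fingers and liner above 0.3 N), for 0.05 s.
2. the liner stands upright on the tin's floor, let go (z of liner_mid in the frame of tin_floor between 0.045 and 0.051 m and horizontal distance between liner_mid and tin_floor below 0.008 m and angle between liner_mid's own z axis and vertical below 0.08 rad and contact force between the fingers and liner below 0.05 N), for 0.2 s.
3. the nested lids are lowered together in the gripper, held by the knob, to within 8 mm of their seat on the liner (z of knob in the frame of liner_mid below 0.108 m and horizontal distance between knob and liner_mid below 0.01 m and z of collar in the frame of knob below -0.021 m and contact force between the fingers and inner_lid above 0.3 N), for 0.05 s.
4. the inner lid is seated on the liner with the cover on it, both let go (z of liner_mid in the frame of tin_floor between 0.045 and 0.051 m and horizontal distance between liner_mid and tin_floor below 0.008 m and angle between each of liner_mid, knob's own z axis and vertical below 0.08 rad and z of knob in the frame of liner_mid between 0.096 and 0.104 m and horizontal distance between knob and liner_mid below 0.01 m and z of collar in the frame of knob below -0.024 m and contact force between the fingers and inner_lid below 0.05 N and contact force between the fingers and cover below 0.05 N), for 0.2 s.
At the end, for the whole second after the job is handed in: The gripper holds the cover still in the air (within 11 deg of level), rim above the knob's top, touching nothing else; the upright tin has the liner on its floor (3 mm in height, 8 mm sideways) and the inner lid seated on the liner (4 mm in height, 10 mm sideways, 4.5 deg) (all of step 2 and z of knob in the frame of liner_mid between 0.096 and 0.104 m and horizontal distance between knob and liner_mid below 0.01 m and angle between each of knob, tin_floor's own z axis and vertical below 0.08 rad and z of collar in the frame of knob above 0.055 m and angle between collar's own z axis and vertical below 0.2 rad and contact force between the fingers and cover above 0.5 N and contact force between each of cover, the fingers and inner_lid below 0.05 N and height (world z) of collar above 0.16 m and linear speed of cover below 0.03 m/s); the arm keeps its last pose, push and grip.
It fails at once if the lids come apart (by over 12 mm) while the inner lid is not in its seat on the liner (off by over 8 mm up or 12 mm sideways) (z of collar in the frame of knob above -0.017 m and (z of knob in the frame of liner_mid above 0.108 m or horizontal distance between knob and liner_mid above 0.012 m)).
It fails at once if the tin is shifted by over 40 mm (distance of tin_floor from where it was at the start of the episode above 0.04 m).
It fails at once if a bystander is moved by over 25 mm (distance of any of spool_a, spool_b, spool_c, tape_measure, pin_box, button_pot, chalk_block from where it was at the start of the episode above 0.025 m).
It also fails if it takes over 67 s, if anything falls off the work surface, if the arm or the gripper's body presses on something with over 40 N, if the wrist force passes 120 N, or if a joint passes its speed limit or range.

## Working session

There is one attempt and no reset: what is moved stays moved. The work goes in short steps, Python scripts to look and compute and a tool call to move; the robot and the scene stay as the last step left them, time stands still between calls to the robot, and variables do not carry over. Pictures are saved under pics/ and viewed, about 8 in all and at most 12, crops included, and the job is handed in when it is done.

Besides the shell and the picture viewer there is one more tool, called after ">>>" by a JSON object that holds its "op" and its "data", one argument or row to a line. move_arm: Moves the arm, as the interface text tells. Its arguments: {"type":"object","properties":{"commands":{"type":"array"},"jaw":{"type":"number"}},"required":["commands"]}

```bash
mkdir -p pics; cat > h.py <<'E'
import numpy as np, cv2
from plant import get_obs, snapshot, calibration, close_job, ctrl
def grab(n):
    p,d=snapshot(n); return p,d
def world(n,d,us,vs):
    c=calibration(n);K=np.array(c['mtx']);T=np.array(c['T'])
    us=np.asarray(us);vs=np.asarray(vs);z=d[vs,us]
    P=np.stack([(us-K[0,2])/K[0,0]*z,-(vs-K[1,2])/K[1,1]*z,-z],-1)
    return P@T[:3,:3].T+T[:3,3]
def allw(n,d):
    v,u=np.mgrid[0:400,0:640]
    return world(n,d,u,v)
E
python3 - <<'E'
from h import *
o=get_obs();print(o, ctrl.grip_point_offset)
for n in('side','top'):
    p,d=grab(n);np.savez(f'{n}0.npz',p=p,d=d);cv2.imwrite(f'pics/{n}0.png',p[:,:,::-1]);c=calibration(n);print(n,c)
E
```

```text
{'clock': 0.0, 'joint_pos': array([-5.91816536e+01,  2.05894050e+01,  6.34208831e-01, -2.07942978e-02,
       -7.01379031e+01, -1.65079959e+01]), 'qvel': array([-0.01056433, -0.04309218,  0.03336213, -0.0413217 ,  0.0223265 ,
        0.01969768]), 'tau': array([ 1.78894206e-03, -5.82718492e+01,  2.93050539e+01,  6.99776441e+00,
        6.57933037e-03, -1.67744938e-04]), 'tool_pos': array([ 0.16670521, -0.65357214,  0.22564681]), 'orientation': array([  4.6513338 ,  89.90486989, 108.95460337]), 'force': array([0.5354271 , 0.24356095, 0.15220775]), 'moment': array([ 0.02743598, -0.01220601, -0.01391357]), 'opening': 0.08752210845682991} 0.0188
side {'mtx': array([[362.26996723,   0.        , 320.6876357 ],
       [  0.        , 362.26996723, 199.72206034],
       [  0.        ,   0.        ,   1.        ]]), 'T': array([[ 0.8653747 ,  0.30026189, -0.40120996,  0.20479409],
       [-0.50109229,  0.52767568, -0.68590443, -0.5784953 ],
       [ 0.00575778,  0.79460756,  0.6070961 ,  0.58301864],
       [ 0.        ,  0.        ,  0.        ,  1.        ]])}
top {'mtx': array([[363.2721163 ,   0.        , 322.39417772],
       [  0.        , 363.2721163 , 200.63383642],
       [  0.        ,   0.        ,   1.        ]]), 'T': array([[-2.28001635e-02,  9.96809055e-01, -7.64974496e-02,
         4.59437091e-01],
       [-9.99599330e-01, -2.14463642e-02,  1.84724872e-02,
        -8.33933116e-04],
       [ 1.67729503e-02,  7.68879751e-02,  9.96898645e-01,
         1.11973695e+00],
       [ 0.00000000e+00,  0.00000000e+00,  0.00000000e+00,
         1.00000000e+00]])}
```

View pics/side0.png

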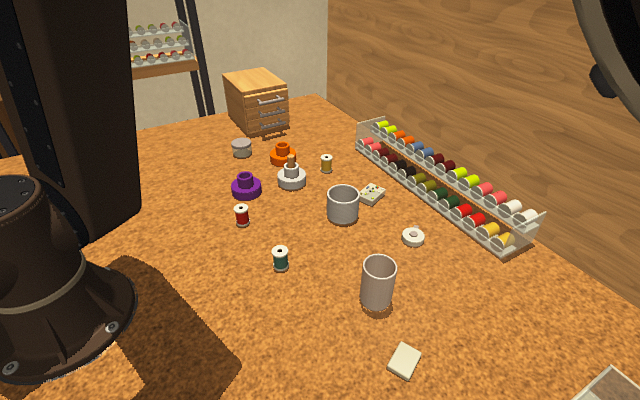

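View pics/top0.png

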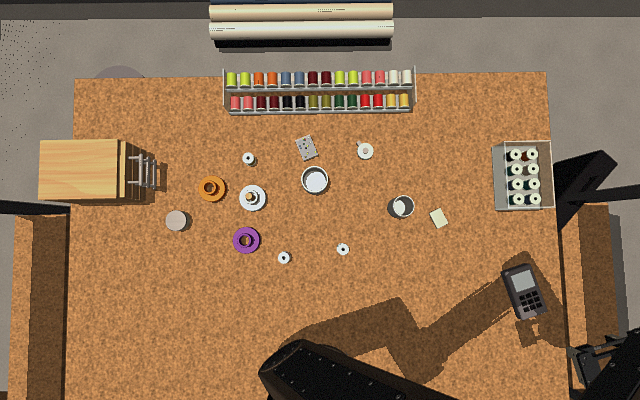

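Side view: liner (378,283), tin (343,205), and the lids with the wooden knob (291,172). Possible mix-ups for the lids are the orange cover (283,153) and the purple one (246,186); both lack a wooden knob. In the top view the liner is at (401,206), the tin at (315,181) and the lids at (252,198). Next I'll measure them.

```bash
cat >> h.py <<'E'
def circ(P):
    A=np.c_[2*P[:,0],2*P[:,1],np.ones(len(P))];s=np.linalg.lstsq(A,(P[:,:2]**2).sum(1),rcond=None)[0]
    return s[:2],np.sqrt(s[2]+s[:2]@s[:2])
def band(n,d,c,r,z0,z1):
    W=allw(n,d);m=(np.hypot(W[...,0]-c[0],W[...,1]-c[1])<r)&(W[...,2]>z0)&(W[...,2]<z1)&(d>0)
    return W[m]
E
python3 - <<'E'
from h import *
t=np.load('top0.npz');s=np.load('side0.npz')
W=allw('top',t['d'])
for nm,(u,v) in dict(liner=(401,206),tin=(315,181),lids=(252,198),orange=(212,188),purple=(246,240),sa=(249,158),sb=(284,258),sc=(343,249),tape=(365,151),pin=(307,148),pot=(176,221),chalk=(438,218)).items():
    print(nm,W[v,u].round(3), W[v-15:v+16,u-15:u+16,2].max().round(3))
for nm,(u,v),h in(('liner',(401,206),.096),('tin',(315,181),.065),('knob',(252,198),.087),('collar',(252,198),.072),('cover',(252,198),.044)):
  c=W[v,u,:2]
  for n,D in(('top',t),('side',s)):
    P=band(n,D['d'],c,.06 if nm not in('knob','collar') else .035,h-.006,h+.006)
    if nm=='knob':P=band(n,D['d'],c,.035,.078,.11)
    if len(P)>4: cc,r=circ(P);print(nm,n,len(P),cc.round(4),round(r,4),P.min(0).round(3),P.max(0).round(3))
p=s['p'];
a=cv2.resize(p[140:240,220:420],(800,400),interpolation=2);cv2.imwrite('pics/crop.png',a[:,:,::-1])
E
```

```text
liner [ 0.523 -0.265  0.001] 1.12
tin [ 0.606 -0.     0.008] 1.12
lids [0.552 0.182 0.074] 1.12
orange [ 0.592  0.318 -0.001] 1.12
purple [ 0.43   0.215 -0.001] 1.12
sa [0.674 0.195 0.048] 1.12
sb [0.376 0.095 0.048] 1.12
sc [ 0.398 -0.078  0.043] 1.12
tape [ 0.693 -0.155  0.023] 1.12
pin [0.708 0.022 0.014] 1.12
pot [ 4.59e-01 -1.00e-03  1.12e+00] 1.12
chalk [ 0.483 -0.374  0.013] 1.12
liner top 107 [ 0.5194 -0.2486] 0.029 [ 0.489 -0.279  0.09 ] [ 0.549 -0.219  0.102]
liner side 283 [ 0.5203 -0.2489] 0.029 [ 0.49 -0.28  0.09] [ 0.551 -0.219  0.098]
tin top 148 [0.605  0.0023] 0.0371 [ 0.566 -0.036  0.06 ] [0.643 0.041 0.07 ]
tin side 241 [0.606  0.0019] 0.0373 [ 0.567 -0.038  0.059] [0.646 0.041 0.068]
knob top 39 [0.557  0.1896] 0.007 [0.548 0.181 0.079] [0.565 0.199 0.093]
knob side 43 [0.5583 0.1905] 0.008 [0.548 0.18  0.078] [0.568 0.203 0.09 ]
collar top 6 [0.5578 0.1899] 0.0096 [0.549 0.18  0.068] [0.566 0.187 0.078]
collar side 28 [0.559  0.1912] 0.0093 [0.55  0.18  0.067] [0.569 0.193 0.078]
cover top 25 [0.5585 0.1856] 0.015 [0.54  0.17  0.039] [0.574 0.205 0.05 ]
cover side 57 [0.5583 0.189 ] 0.0182 [0.539 0.168 0.039] [0.575 0.206 0.05 ]
```

View pics/crop.png

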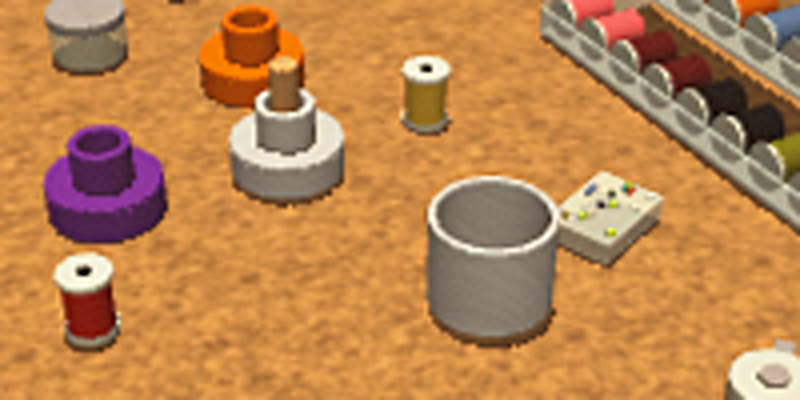

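```bash
cat >> h.py <<'E'
from scipy.spatial.transform import Rotation as Ro
def togo(xyz):
    o=get_obs();R=Ro.from_euler('xyz',o['orientation'],degrees=True).as_matrix()
    print('t',round(o['clock'],2),'pos',o['tool_pos'].round(4),'F',o['force'].round(1),'open',round(o['opening'],4))
    print('axes cols\n',R.round(3),'\nshift cm',(R.T@(np.array(xyz)-o['tool_pos'])*100).round(2))
E
python3 -c "
from h import *
togo([.52,-.2487,.16])"
```

```text
t 0.1 pos [ 0.1667 -0.6536  0.2257] F [ 0.5 -0.5  0.3] open 0.0879
axes cols
 [[-0.001 -0.969 -0.247]
 [ 0.001 -0.247  0.969]
 [-1.     0.     0.002]] 
shift cm [  6.61 -44.24  30.5 ]
```

>>> {"op": "move_arm", "data": {
  "commands": [
    [[0,-2.8,1.9,0],[0,-2.8,1.9,0],[0,-2.8,1.9,0],[0,-2.8,1.9,0],[0,-2.8,1.9,0],[0,-2.8,1.9,0],[0,-2.8,1.9,0],[0,-2.8,1.9,0]]
  ]
}}

```text
clock: 0.9
tool_pos: [0.3469, -0.4501, 0.2263]
orientation: [25.4, 90.0, 129.7]
force: [0.6, -0.4, 1.0]
opening: 0.0875
```

>>> {"op": "move_arm", "data": {
  "commands": [
    [[0,-2.8,1.9,0],[0,-2.8,1.9,0],[0,-2.8,1.9,0],[0,-2.8,1.9,0],[0,-2.8,1.9,0],[0,-2.8,1.9,0],[0,-2.8,1.9,0],[0,0,0,0]]
  ]
}}

```text
clock: 1.7
tool_pos: [0.5054, -0.2716, 0.226]
orientation: [14.2, 90.0, 118.7]
force: [-1.2, 0.2, -0.5]
opening: 0.0875
```

```bash
python3 -c "
from h import *
togo([.52,-.2487,.065])
p,d=grab('side');cv2.imwrite('pics/s1.png',p[:,:,::-1])
P=band('side',d,[.52,-.2487],.05,.091,.1);print(len(P),circ(P))"
```

```text
t 1.7 pos [ 0.5054 -0.2716  0.226 ] F [-1.2  0.2 -0.5] open 0.0875
axes cols
 [[-0.    -0.968 -0.25 ]
 [ 0.    -0.25   0.968]
 [-1.     0.     0.   ]] 
shift cm [16.1  -1.99  1.84]
256 (array([ 0.52028312, -0.24889641]), np.float64(0.02905791673291044))
```

>>> {"op": "move_arm", "data": {
  "commands": [
    [[0,-1,0.9,0],[0,-1,0.95,0],[1.5,0,0,0],[2.5,0,0,0],[2.5,0,0,0],[2,0,0,0],[0,0,0,0]]
  ]
}}

```text
clock: 2.45
tool_pos: [0.5162, -0.2507, 0.1388]
orientation: [61.1, 89.7, 165.3]
force: [-0.1, 0.1, -0.1]
opening: 0.0875
```

```bash
python3 -c "
from h import *
togo([.5203,-.2487,.067])
for n in('side','top'):
  p,d=grab(n);cv2.imwrite(f'pics/{n}2.png',p[:,:,::-1])
p,d=grab('side');cv2.imwrite('pics/s2c.png',cv2.resize(p[170:330,280:480],(800,640))[:600,:,::-1])"
```

```text
t 2.45 pos [ 0.5162 -0.2507  0.1388] F [-0.1  0.1 -0.1] open 0.0875
axes cols
 [[-0.005 -0.969 -0.246]
 [ 0.001 -0.246  0.969]
 [-1.     0.004  0.002]] 
shift cm [ 7.18 -0.47  0.07]
```

View pics/s2c.png

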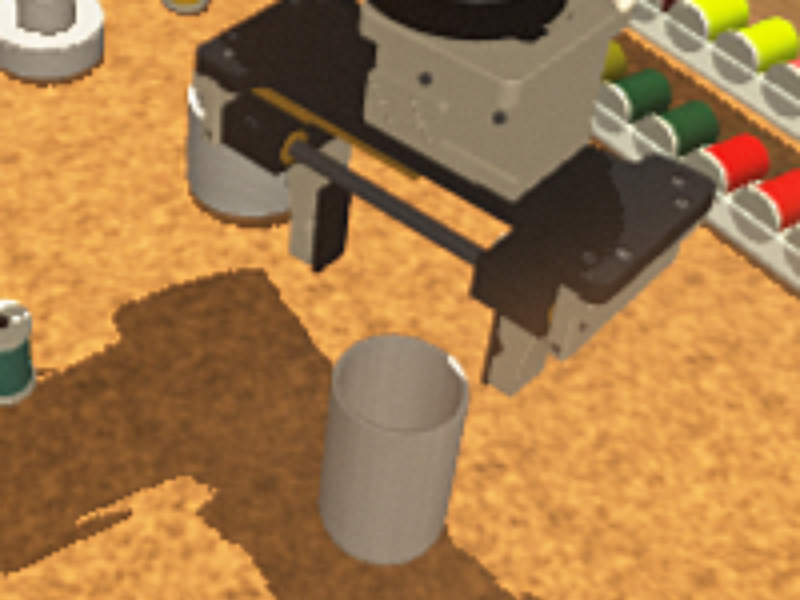

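The open fingers straddle the liner, whose rim is centred near (400,385) in the crop. I'll descend and grip it.

>>> {"op": "move_arm", "data": {
  "commands": [
    [[0,-0.3,0.1,0],[1.5,0,0,0],[2,0,0,0],[2,0,0,0],[1.5,0,0,0],[0,0,0,0],[0,0,0,0]]
  ]
}}

```text
clock: 3.3
tool_pos: [0.5216, -0.2496, 0.0725]
orientation: [-127.3, 89.9, -23.0]
force: [0.6, -0.3, 0.1]
opening: 0.0874
```

```bash
python3 -c "
from h import *
togo([.5203,-.2487,.067])"
```

```text
t 3.3 pos [ 0.5216 -0.2496  0.0725] F [ 0.6 -0.3  0.1] open 0.0874
axes cols
 [[ 0.001 -0.969 -0.247]
 [-0.    -0.247  0.969]
 [-1.    -0.001 -0.001]] 
shift cm [0.55 0.1  0.12]
```

>>> {"op": "move_arm", "data": {
  "commands": [
    [[0,0,0,0],[0,0,0,0],[0,0,0,0],[0,0,0,0],[0,0,0,0],[0,0,0,0],[0,0,0,0],[0,0,0,0]]
  ],
  "jaw": 5
}}

```text
clock: 4.1
tool_pos: [0.5211, -0.2496, 0.0721]
orientation: [-128.6, 90.0, -24.3]
force: [-1.6, 1.5, 6.5]
opening: 0.0611
```

>>> {"op": "move_arm", "data": {
  "commands": [
    [[-0.5,0,0,0],[-1,0,0,0],[-1.5,0,0,0],[-1.5,0,0,0],[-1.5,0,0,0],[-1.5,0,0,0],[-1.5,0,0,0],[-0.5,0,0,0]]
  ]
}}

```text
clock: 4.9
tool_pos: [0.5216, -0.2497, 0.1687]
orientation: [-118.0, 89.8, -13.7]
force: [0.7, 0.1, -1.3]
opening: 0.0616
```

>>> {"op": "move_arm", "data": {
  "commands": [
    [[0,-1,1.5,0],[0,-2,3,0],[0,-2,3,0],[0,-2,3,0],[0,-2,3,0],[0,-2,3,0],[0,-1.5,2.5,0],[0,-0.5,1,0]]
  ]
}}

```text
clock: 5.7
tool_pos: [0.5978, -0.0212, 0.1661]
orientation: [50.5, 90.0, 155.0]
force: [0.8, -0.7, -1.2]
opening: 0.0609
```

>>> {"op": "move_arm", "data": {
  "commands": [
    [[0,-0.6,1.1,0],[0,-0.5,1,0],[0,0,0,0],[0,0,0,0]]
  ]
}}

```text
clock: 6.1
tool_pos: [0.6026, -0.0008, 0.1665]
orientation: [95.7, 90.0, -160.0]
force: [-0.1, 0.1, -0.9]
opening: 0.0615
```

```bash
python3 -c "
from h import *
togo([.6055,.002,.167])
for n in('side','top'):
  p,d=grab(n);cv2.imwrite(f'pics/{n}3.png',p[:,:,::-1])
  P=band(n,d,[.6055,.002],.06,.06,.068);print(len(P),circ(P))
  for z in (.08,.1,.12,.14):
    P=band(n,d,[.6055,.002],.045,z,z+.02); 
    if len(P)>10: print(z,len(P),circ(P))
  if n=='side': cv2.imwrite('pics/s3c.png',cv2.resize(p[100:250,250:450],(800,600))[:,:,::-1])"
```

```text
t 6.1 pos [ 0.6026 -0.0008  0.1665] F [-0.1  0.1 -0.9] open 0.0615
axes cols
 [[-0.    -0.969 -0.247]
 [-0.    -0.247  0.969]
 [-1.     0.    -0.   ]] 
shift cm [-0.05 -0.35  0.2 ]
160 (array([0.60569501, 0.00170896]), np.float64(0.037049126015319095))
0.08 22 (array([ 6.01427255e-01, -6.61648934e-05]), np.float64(0.027388498143799928))
0.1 175 (array([6.02080925e-01, 1.90913130e-04]), np.float64(0.02989333219539605))
0.12 202 (array([6.02202753e-01, 5.81882242e-04]), np.float64(0.030443648037524015))
0.14 204 (array([6.01946786e-01, 1.49246138e-04]), np.float64(0.030035201084294433))
44 (array([0.6034696 , 0.00138817]), np.float64(0.035927740409284814))
0.12 15 (array([ 0.60143872, -0.00071196]), np.float64(0.031079715704559894))
0.14 14 (array([ 0.60103667, -0.00080119]), np.float64(0.03070799962068732))
```

View pics/s3c.png

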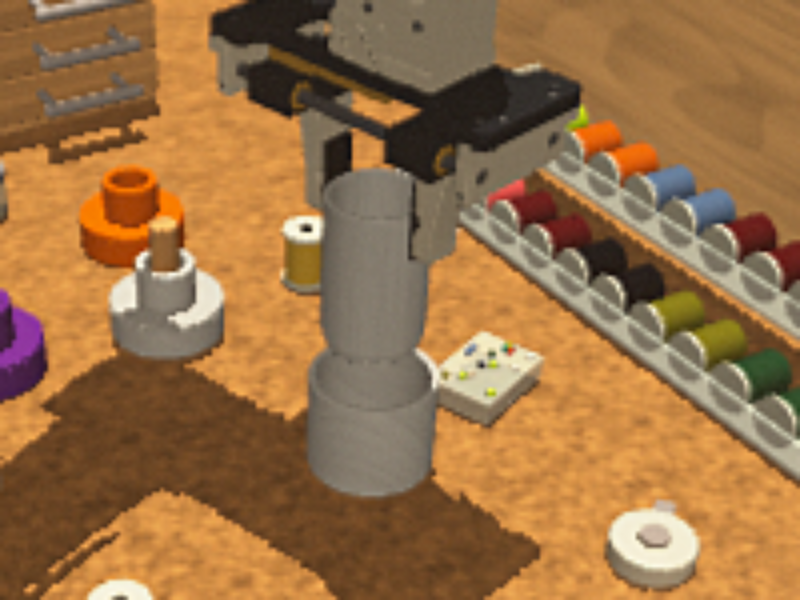

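Liner is upright above the tin, which is centred near (372,390) in the crop. It needs a shift of about −4 mm in y and +1 mm in z, so I'll correct and lower.

>>> {"op": "move_arm", "data": {
  "commands": [
    [[0,-0.4,0.1,0],[0.5,0,0,0],[1,0,0,0],[1,0,0,0],[1,0,0,0],[0.5,0,0,0],[0,0,0,0]]
  ]
}}

```text
clock: 6.9
tool_pos: [0.6058, 0.0013, 0.1253]
orientation: [91.5, 89.9, -164.2]
force: [0.1, 0.6, -2.0]
opening: 0.0613
```

```bash
python3 -c "
from h import *
togo([.6057,.0018,.077])
n='side'
p,d=grab(n)
P=band(n,d,[.6055,.002],.06,.06,.068);print(len(P),circ(P))
for z in (.08,.1):
    P=band(n,d,[.6055,.002],.045,z,z+.02); 
    if len(P)>10: print(z,len(P),circ(P))"
```

```text
t 6.9 pos [0.6058 0.0013 0.1253] F [ 0.1  0.6 -2. ] open 0.0613
axes cols
 [[-0.002 -0.969 -0.247]
 [-0.001 -0.247  0.969]
 [-1.     0.002 -0.   ]] 
shift cm [ 4.83 -0.01  0.05]
187 (array([0.60625297, 0.00242394]), np.float64(0.03612790192053046))
0.08 179 (array([0.60505987, 0.00240411]), np.float64(0.030100831192462978))
0.1 195 (array([0.60469275, 0.00191577]), np.float64(0.029439086999264605))
```

>>> {"op": "move_arm", "data": {
  "commands": [
    [[1,0,0,0],[1,0,0,0],[1,0,0,0],[0.8,0,0,0],[0.4,0,0,0],[0.2,0,0,0],[0,0,0,0],[0,0,0,0]]
  ]
}}

```text
clock: 7.75
tool_pos: [0.6067, 0.0015, 0.0829]
orientation: [-99.0, 90.0, 5.3]
force: [0.0, 0.5, -1.5]
opening: 0.0618
```

>>> {"op": "move_arm", "data": {
  "commands": [
    [[0.2,0,0,0],[0.2,0,0,0],[0,0,0,0],[0,0,0,0]]
  ]
}}

```text
clock: 8.15
tool_pos: [0.6064, 0.0015, 0.0785]
orientation: [112.4, 90.0, -143.3]
force: [1.0, 0.0, -1.9]
opening: 0.0618
```

>>> {"op": "move_arm", "data": {
  "commands": [
    [[0.1,0,0,0],[0.1,0,0,0],[0,0,0,0],[0,0,0,0]]
  ]
}}

```text
clock: 8.55
tool_pos: [0.6067, 0.0015, 0.0771]
orientation: [-101.1, 90.0, 3.2]
force: [-2.0, 0.7, 4.6]
opening: 0.0613
```

Contact with the floor; release.

>>> {"op": "move_arm", "data": {
  "commands": [
    [[0,0,0,0],[0,0,0,0],[0,0,0,0],[0,0,0,0],[0,0,0,0],[0,0,0,0],[0,0,0,0],[0,0,0,0]]
  ],
  "jaw": 8.76
}}

```text
clock: 9.35
tool_pos: [0.6064, 0.0015, 0.0766]
orientation: [21.3, 90.0, 125.6]
force: [-0.6, -0.4, 0.2]
opening: 0.0875
```

>>> {"op": "move_arm", "data": {
  "commands": [
    [[-1,0,0,0],[-2,0,0,0],[-2.5,0,0,0],[-2.5,0,0,0],[-1,0,0,0],[0,0,0,0]]
  ]
}}

```text
clock: 9.95
tool_pos: [0.6074, 0.0017, 0.1687]
orientation: [-89.5, 89.8, 14.8]
force: [0.1, 0.1, 0.5]
opening: 0.0877
```

```bash
python3 -c "
from h import *
togo([.5575,.190,.167])
n='side'
p,d=grab(n);cv2.imwrite('pics/s4.png',p[:,:,::-1])
P=band(n,d,[.606,.002],.06,.060,.068);print('tin',len(P),circ(P))
P=band(n,d,[.606,.002],.06,.097,.106);print('liner',len(P),circ(P),P[:,2].max())"
```

```text
t 9.95 pos [0.6074 0.0017 0.1687] F [0.1 0.1 0.5] open 0.0877
axes cols
 [[ 0.004 -0.969 -0.247]
 [ 0.001 -0.247  0.969]
 [-1.    -0.004  0.   ]] 
shift cm [ 0.17  0.18 19.48]
tin 220 (array([6.04923509e-01, 5.37668287e-04]), np.float64(0.03409987639607967))
liner 132 (array([0.60566154, 0.00193523]), np.float64(0.029188506034500024)) 0.10347186380093387
```

>>> {"op": "move_arm", "data": {
  "commands": [
    [[0,0,1.5,0],[0,0,3,0],[0,0,3.5,0],[0,0.2,3.5,0],[0,0,3.5,0],[0,0,3,0],[0,0,1.5,0],[0,0,0,0]]
  ],
  "jaw": 5
}}

```text
clock: 10.8
tool_pos: [0.5552, 0.1917, 0.1654]
orientation: [104.1, 89.9, -151.4]
force: [0.5, -0.1, 0.4]
opening: 0.0503
```

>>> {"op": "move_arm", "data": {
  "commands": [
    [[1.5,0,0,0],[2.5,0,0,0],[1.5,0,0,0],[0,0,0,0]]
  ]
}}

```text
clock: 11.2
tool_pos: [0.5547, 0.1882, 0.1087]
orientation: [107.7, 89.7, -148.0]
force: [-0.2, 0.2, -0.9]
opening: 0.0507
```

```bash
python3 -c "
from h import *
togo([.5577,.190,.061])
n='side'
p,d=grab(n);cv2.imwrite('pics/s5.png',cv2.resize(p[100:220,220:380],(800,600))[:,:,::-1])
P=band(n,d,[.5575,.19],.02,.076,.09);print('knob',len(P),circ(P),P.mean(0))
P=band(n,d,[.5575,.19],.045,.026,.034);print('cover',len(P),circ(P),P.min(0),P.max(0))"
```

```text
t 11.2 pos [0.5547 0.1882 0.1087] F [-0.2  0.2 -0.9] open 0.0507
axes cols
 [[-0.005 -0.969 -0.246]
 [-0.003 -0.246  0.969]
 [-1.     0.005 -0.002]] 
shift cm [ 4.77 -0.36  0.11]
knob 46 (array([0.55794381, 0.18950112]), np.float64(0.007521679235159744)) [0.55690926 0.18774362 0.08470798]
cover 246 (array([0.55831863, 0.19002899]), np.float64(0.03166551719932725)) [0.52012351 0.15073997 0.02620045] [0.5962236  0.23078982 0.03396016]
```

View pics/s5.png

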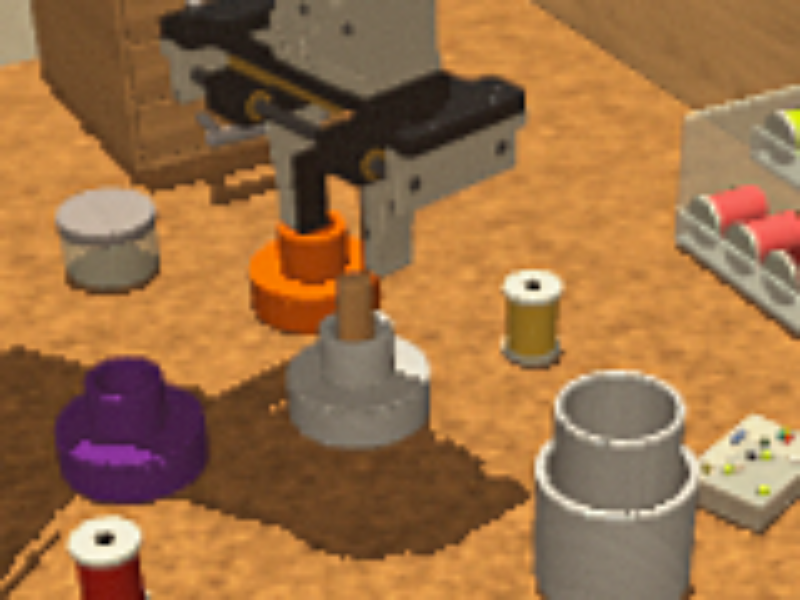

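Liner is seated in the tin, and the wooden knob (355,305 in the crop) is under the jaws. I'll descend and grip it.

>>> {"op": "move_arm", "data": {
  "commands": [
    [[0,-0.3,0.1,0],[1.5,0,0,0],[1.5,0,0,0],[1,0,0,0],[0.5,0,0,0],[0,0,0,0],[0,0,0,0]]
  ]
}}

```text
clock: 11.95
tool_pos: [0.5594, 0.1919, 0.0672]
orientation: [-81.8, 90.0, 22.5]
force: [-0.6, -0.4, 1.3]
opening: 0.0499
```

>>> {"op": "move_arm", "data": {
  "commands": [
    [[0.2,0.1,-0.1,0],[0.2,0,0,0],[0,0,0,0],[0,0,0,0]]
  ]
}}

```text
clock: 12.35
tool_pos: [0.5582, 0.1904, 0.0627]
orientation: [-80.6, 90.0, 23.7]
force: [-0.4, -0.6, -0.2]
opening: 0.0501
```

>>> {"op": "move_arm", "data": {
  "commands": [
    [[0,0,0,0],[0,0,0,0],[0,0,0,0],[0,0,0,0],[0,0,0,0],[0,0,0,0],[0,0,0,0],[0,0,0,0]]
  ],
  "jaw": 1
}}

```text
clock: 13.15
tool_pos: [0.5582, 0.1904, 0.0625]
orientation: [113.1, 90.0, -142.6]
force: [0.0, -0.7, -0.0]
opening: 0.019
```

>>> {"op": "move_arm", "data": {
  "commands": [
    [[-0.5,0,0,0],[-1,0,0,0],[-1.5,0,0,0],[-2,0,0,0],[-2,0,0,0],[-2,0,0,0],[-2,0,0,0],[-1.5,0,0,0]]
  ]
}}

```text
clock: 13.95
tool_pos: [0.5585, 0.1906, 0.1899]
orientation: [-71.1, 89.9, 33.2]
force: [0.5, 0.1, -2.4]
opening: 0.0192
```

>>> {"op": "move_arm", "data": {
  "commands": [
    [[-0.5,0,0,0],[0,0,-1,0],[0,0,-2.5,0],[0,0,-3,0],[0,0,-3,0],[0,0,-3,0],[0,0,-3,0],[0,0,-2.5,0]]
  ]
}}

```text
clock: 14.75
tool_pos: [0.6022, 0.0139, 0.1914]
orientation: [89.6, 89.9, -166.1]
force: [-0.2, 0.9, -1.7]
opening: 0.0193
```

>>> {"op": "move_arm", "data": {
  "commands": [
    [[0,0,-1,0],[0,0,-0.4,0],[0,0,0,0],[0,0,0,0]]
  ]
}}

```text
clock: 15.15
tool_pos: [0.606, 0.0031, 0.1923]
orientation: [60.8, 90.0, 165.1]
force: [1.3, 0.3, -2.8]
opening: 0.0192
```

```bash
python3 -c "
from h import *
togo([.6057,.0019,.1435])
n='side'
for n in ('side','top'):
  p,d=grab(n)
  if n=='side':cv2.imwrite('pics/s6.png',cv2.resize(p[80:230,250:450],(800,600))[:,:,::-1])
  for z in range(95,176,8):
    P=band(n,d,[.6057,.0019],.05,z/1e3,z/1e3+.008)
    if len(P)>8:c,r=circ(P);print(n,z,len(P),c.round(4),r.round(4))"
```

```text
t 15.15 pos [0.606  0.0031 0.1923] F [ 1.3  0.3 -2.8] open 0.0192
axes cols
 [[-0.    -0.969 -0.248]
 [ 0.    -0.248  0.969]
 [-1.     0.     0.   ]] 
shift cm [ 4.88  0.05 -0.11]
side 95 113 [0.6053 0.0015] 0.0287
side 127 18 [0.6064 0.0049] 0.0387
side 135 98 [0.6065 0.0043] 0.0391
side 143 110 [0.6068 0.0044] 0.0393
side 151 169 [ 6.034e-01 -3.000e-04] 0.0326
side 159 272 [0.6069 0.0046] 0.0304
side 167 56 [0.6065 0.0043] 0.02
side 175 63 [0.6056 0.0024] 0.0186
top 143 11 [0.6057 0.0037] 0.0398
top 151 32 [ 0.5785 -0.0015] 0.013
top 159 83 [ 0.5774 -0.0039] 0.0142
```

View pics/s6.png

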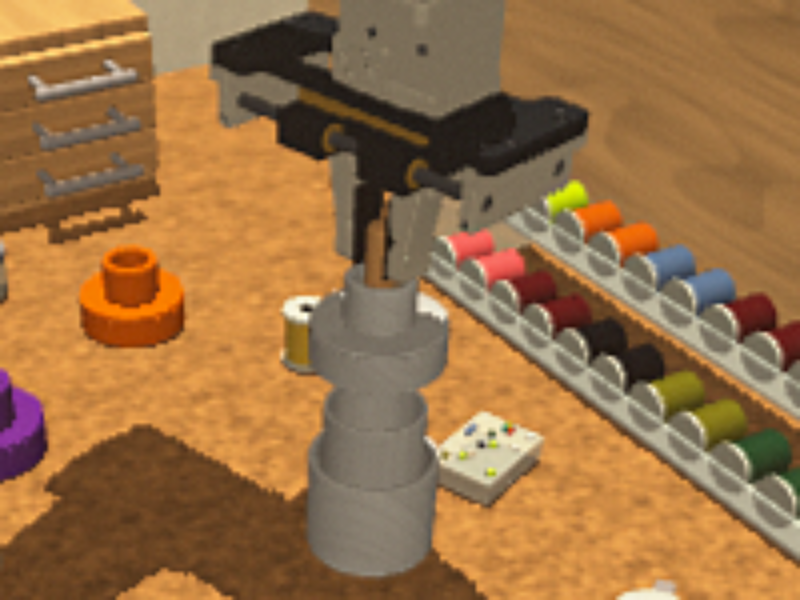

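The lids hang level above the liner (rim around (378,405) in the crop). A −1.5 mm trim in z, then lower.

>>> {"op": "move_arm", "data": {
  "commands": [
    [[0.3,0,-0.15,0],[0.8,0,0,0],[0.8,0,0,0],[0.4,0,0,0],[0.2,0,0,0],[0,0,0,0],[0,0,0,0]]
  ]
}}

```text
clock: 15.95
tool_pos: [0.6067, 0.001, 0.1677]
orientation: [-117.4, 90.0, -13.1]
force: [-0.3, 0.6, -1.6]
opening: 0.0192
```

```bash
python3 -c "
from h import *
togo([.6057,.0019,.1435])
n='side'
p,d=grab(n)
for z in range(85,176,8):
    P=band(n,d,[.6057,.0019],.05,z/1e3,z/1e3+.008)
    if len(P)>8:c,r=circ(P);print(n,z,len(P),c.round(4),r.round(4))"
```

```text
t 15.95 pos [0.6067 0.001  0.1677] F [-0.3  0.6 -1.6] open 0.0192
axes cols
 [[ 0.    -0.969 -0.247]
 [-0.    -0.247  0.969]
 [-1.    -0.    -0.   ]] 
shift cm [2.42 0.08 0.11]
side 85 71 [0.6062 0.0029] 0.0301
side 93 69 [0.6062 0.0029] 0.0302
side 101 10 [ 0.5941 -0.0077] 0.0178
side 109 96 [0.6079 0.0026] 0.0395
side 117 92 [0.607  0.0019] 0.0387
side 125 105 [ 6.057e-01 -2.000e-04] 0.0364
side 133 332 [0.6071 0.0015] 0.0308
side 141 54 [0.6072 0.0018] 0.0199
side 149 60 [6.059e-01 5.000e-04] 0.0185
side 157 102 [ 6.049e-01 -5.000e-04] 0.0158
side 165 32 [0.6118 0.001 ] 0.0178
side 173 78 [0.6121 0.0016] 0.0214
```

>>> {"op": "move_arm", "data": {
  "commands": [
    [[0.3,0.05,0.1,0],[0.4,0,0,0],[0.4,0,0,0],[0.4,0,0,0],[0.3,0,0,0],[0,0,0,0],[0,0,0,0]]
  ]
}}

```text
clock: 16.7
tool_pos: [0.6059, 0.0018, 0.1495]
orientation: [112.1, 90.0, -143.6]
force: [-0.1, 0.2, -2.1]
opening: 0.0195
```

>>> {"op": "move_arm", "data": {
  "commands": [
    [[0.2,0,0,0],[0.2,0,0,0],[0,0,0,0],[0,0,0,0]]
  ]
}}

```text
clock: 17.1
tool_pos: [0.6058, 0.0018, 0.1455]
orientation: [97.2, 90.0, -158.5]
force: [0.1, 0.3, -3.1]
opening: 0.0193
```

>>> {"op": "move_arm", "data": {
  "commands": [
    [[0.1,0,0,0],[0.1,0,0,0],[0,0,0,0],[0,0,0,0]]
  ]
}}

```text
clock: 17.5
tool_pos: [0.6059, 0.0018, 0.1436]
orientation: [-105.4, 90.0, -1.1]
force: [0.9, -0.3, -1.8]
opening: 0.0192
```

>>> {"op": "move_arm", "data": {
  "commands": [
    [[0.1,0,0,0],[0,0,0,0],[0,0,0,0]]
  ]
}}

```text
clock: 17.8
tool_pos: [0.6063, 0.0019, 0.1435]
orientation: [-103.3, 89.9, 1.0]
force: [-1.6, 0.9, 5.0]
opening: 0.0191
```

Contact on the rim. Release to 5 cm and rise slightly, then look.

>>> {"op": "move_arm", "data": {
  "commands": [
    [[0,0,0,0],[0,0,0,0],[0,0,0,0],[0,0,0,0],[0,0,0,0],[0,0,0,0],[0,0,0,0],[0,0,0,0]]
  ],
  "jaw": 7
}}

```text
clock: 18.6
tool_pos: [0.6058, 0.0018, 0.1425]
orientation: [98.8, 90.0, -156.9]
force: [0.1, 0.5, 0.5]
opening: 0.0693
```

>>> {"op": "move_arm", "data": {
  "commands": [
    [[-1,0,0,0],[-2,0,0,0],[-2,0,0,0],[0,0,0,0],[0,0,0,0]]
  ]
}}

```text
clock: 19.1
tool_pos: [0.6061, 0.002, 0.1935]
orientation: [-81.7, 89.9, 22.6]
force: [0.2, -0.3, -0.8]
opening: 0.0705
```

```bash
python3 -c "
from h import *
togo([.606,.002,.113])
n='side'
p,d=grab(n)
cv2.imwrite('pics/s7.png',cv2.resize(p[80:230,250:450],(800,600))[:,:,::-1])
for z in range(61,176,6):
    P=band(n,d,[.6057,.0019],.05,z/1e3,z/1e3+.006)
    if len(P)>8:c,r=circ(P);print(n,z,len(P),c.round(4),r.round(4))"
```

```text
t 19.1 pos [0.6061 0.002  0.1935] F [ 0.2 -0.3 -0.8] open 0.0705
axes cols
 [[ 0.002 -0.969 -0.247]
 [ 0.001 -0.247  0.969]
 [-1.    -0.002  0.   ]] 
shift cm [8.05 0.02 0.  ]
side 61 148 [0.6057 0.0015] 0.0348
side 67 57 [6.054e-01 2.000e-04] 0.0291
side 73 38 [0.6054 0.0014] 0.0289
side 85 66 [0.6066 0.0035] 0.0393
side 91 69 [0.6063 0.0033] 0.0391
side 97 74 [0.6069 0.0033] 0.0393
side 103 70 [0.6069 0.0038] 0.0396
side 109 323 [0.6063 0.0028] 0.0313
side 115 38 [0.6058 0.0023] 0.0196
side 121 38 [0.6065 0.0033] 0.0202
side 127 50 [0.6047 0.0008] 0.0177
side 133 98 [0.6059 0.0015] 0.0168
side 139 33 [0.6067 0.0016] 0.0123
side 145 18 [0.6062 0.0027] 0.0092
side 151 18 [0.6057 0.0015] 0.0078
side 157 18 [0.6066 0.0033] 0.0094
side 163 39 [0.606 0.002] 0.0081
side 169 10 [0.6057 0.003 ] 0.0059
```

View pics/s7.png

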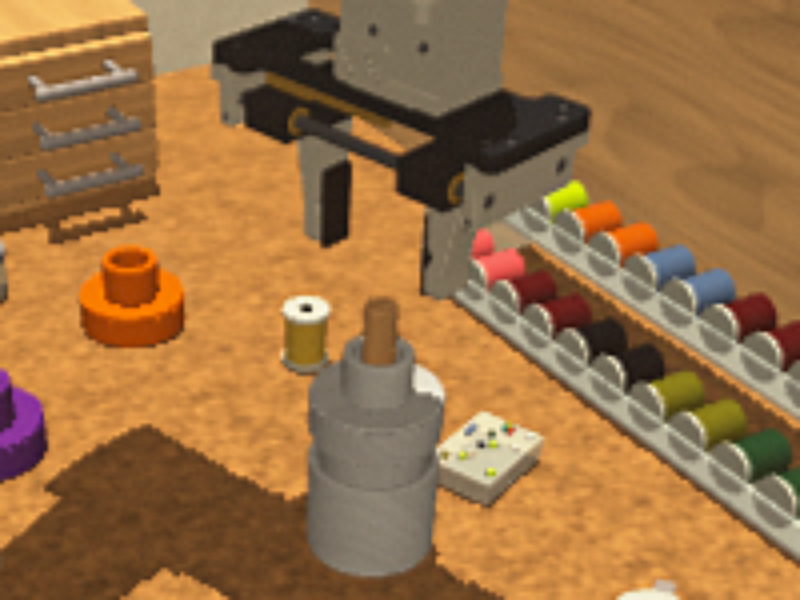

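Lids are seated and upright: knob at (380,330), collar at (378,370) in the crop. I'll lower the open jaws around the collar.

>>> {"op": "move_arm", "data": {
  "commands": [
    [[1.5,0,0.05,0],[2,0,0,0],[2,0,0,0],[1.2,0,0,0],[0.5,0,0,0],[0.3,0,0,0],[0,0,0,0],[0,0,0,0]]
  ]
}}

```text
clock: 19.95
tool_pos: [0.6062, 0.0024, 0.1183]
orientation: [-94.5, 89.9, 9.8]
force: [-0.4, -1.0, -1.0]
opening: 0.0701
```

>>> {"op": "move_arm", "data": {
  "commands": [
    [[0.2,0,0,0],[0,0,0,0],[0,0,0,0]]
  ]
}}

```text
clock: 20.25
tool_pos: [0.6058, 0.0023, 0.1158]
orientation: [-91.7, 90.0, 12.6]
force: [0.8, 0.4, 1.3]
opening: 0.0699
```

>>> {"op": "move_arm", "data": {
  "commands": [
    [[0,0,0,0],[0,0,0,0],[0,0,0,0],[0,0,0,0],[0,0,0,0],[0,0,0,0],[0,0,0,0],[0,0,0,0]]
  ],
  "jaw": 3
}}

```text
clock: 21.05
tool_pos: [0.6057, 0.0023, 0.1156]
orientation: [-146.8, 90.0, -42.4]
force: [0.1, -0.6, -0.0]
opening: 0.0411
```

```bash
python3 -c "
from h import *
togo([.606,.002,.113])
n='side'
p,d=grab(n)
for z in (85,91,97,103,127,145,151,157,163):
    P=band(n,d,[.6057,.0019],.045 if z<110 else .014,z/1e3,z/1e3+.006)
    if len(P)>8:c,r=circ(P);print(n,z,len(P),c.round(4),r.round(4))"
```

```text
t 21.05 pos [0.6057 0.0023 0.1156] F [ 0.1 -0.6 -0. ] open 0.0411
axes cols
 [[ 0.    -0.969 -0.247]
 [-0.    -0.247  0.969]
 [-1.    -0.    -0.   ]] 
shift cm [ 0.26 -0.02 -0.04]
side 85 61 [0.606  0.0029] 0.0387
side 91 72 [0.6066 0.0039] 0.0394
side 97 69 [0.6067 0.004 ] 0.0395
side 103 78 [0.605  0.0012] 0.0364
side 145 21 [0.606 0.003] 0.0089
side 151 16 [0.6054 0.0012] 0.0079
side 157 12 [6.026e-01 2.000e-04] 0.0058
```

Collar gripped with almost no side force. Lifting straight up, slowly at first.

>>> {"op": "move_arm", "data": {
  "commands": [
    [[-0.3,0,0,0],[-0.5,0,0,0],[-0.7,0,0,0],[-1,0,0,0],[-1,0,0,0],[-1,0,0,0],[-1,0,0,0],[-1,0,0,0]]
  ]
}}

```text
clock: 21.9
tool_pos: [0.6058, 0.0023, 0.1816]
orientation: [-84.2, 90.0, 20.2]
force: [0.5, -0.3, -1.9]
opening: 0.0411
```

>>> {"op": "move_arm", "data": {
  "commands": [
    [[-1,0,0,0],[-1,0,0,0],[-1,0,0,0],[-1,0,0,0],[-0.7,0,0,0],[-0.3,0,0,0],[0,0,0,0],[0,0,0,0]]
  ]
}}

```text
clock: 22.7
tool_pos: [0.6055, 0.0023, 0.2301]
orientation: [76.8, 90.0, -178.9]
force: [-0.3, -0.1, -1.9]
opening: 0.0415
```

```bash
python3 -c "
from h import *
togo([.606,.002,.113])
n='side'
p,d=grab(n)
cv2.imwrite('pics/s8.png',cv2.resize(p[60:230,240:466],(798,600))[:,:,::-1])
for z in range(61,240,6):
    P=band(n,d,[.6057,.0019],.05,z/1e3,z/1e3+.006)
    if len(P)>8:c,r=circ(P);print(n,z,len(P),c.round(4),r.round(4))"
```

```text
t 22.7 pos [0.6055 0.0023 0.2301] F [-0.3 -0.1 -1.9] open 0.0415
axes cols
 [[-0.001 -0.969 -0.247]
 [-0.    -0.247  0.969]
 [-1.     0.001  0.   ]] 
shift cm [11.71 -0.05 -0.05]
side 61 168 [0.6062 0.0027] 0.0359
side 67 59 [0.6074 0.0025] 0.0309
side 73 51 [0.6063 0.0031] 0.0307
side 79 50 [0.6057 0.0028] 0.0301
side 85 59 [0.6061 0.0027] 0.0303
side 91 55 [0.6058 0.0016] 0.0293
side 97 42 [0.607  0.0039] 0.032
side 103 308 [0.6059 0.0022] 0.0251
side 109 17 [0.606  0.0013] 0.0075
side 115 18 [0.6065 0.0031] 0.0094
side 121 21 [0.6056 0.0022] 0.0083
side 127 18 [0.6069 0.0029] 0.0093
side 133 17 [0.6062 0.0023] 0.0087
side 139 23 [0.6058 0.0026] 0.0089
side 145 22 [0.6062 0.0022] 0.0088
side 151 18 [0.6059 0.0019] 0.0079
side 157 18 [0.6075 0.0031] 0.0096
side 163 39 [0.6062 0.0024] 0.0079
side 169 9 [0.6061 0.0021] 0.0064
side 199 84 [0.6063 0.0037] 0.0394
side 205 93 [0.6061 0.0038] 0.0392
side 211 92 [0.6062 0.0039] 0.0394
side 217 93 [0.6064 0.004 ] 0.0395
side 223 272 [0.6047 0.0014] 0.0308
side 229 53 [0.6228 0.0077] 0.0365
side 235 91 [0.615 0.004] 0.031
```

View pics/s8.png

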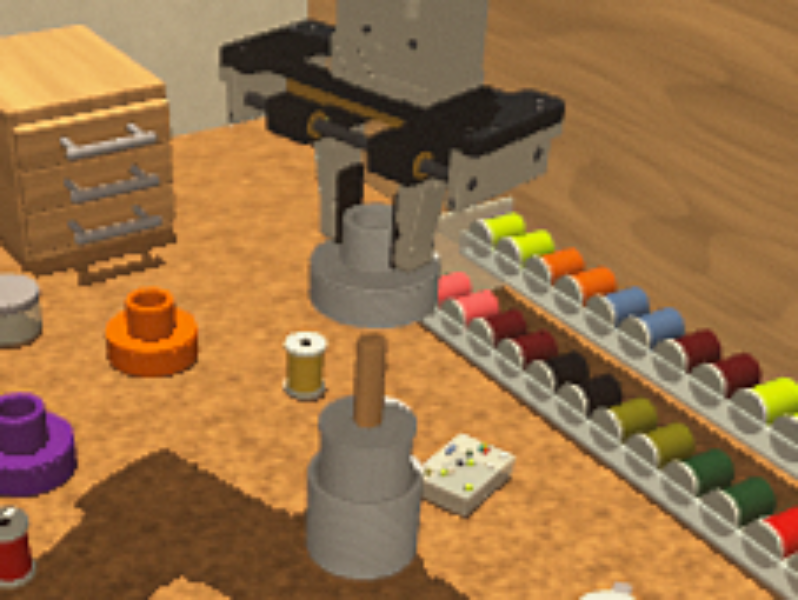

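The cover hangs level (375,285 in the crop) with its rim at about 0.199 m, roughly 30 mm above the knob top (370,340, about 0.169 m). The inner lid is seated upright. Let the arm settle, then hand in.

>>> {"op": "move_arm", "data": {
  "commands": [
    [[0,0,0,0],[0,0,0,0],[0,0,0,0],[0,0,0,0]]
  ]
}}

```text
clock: 23.15
tool_pos: [0.6057, 0.0023, 0.2304]
orientation: [98.1, 90.0, -157.6]
force: [-1.3, -0.5, -0.8]
opening: 0.0407
```

```bash
python3 -c "
from h import *
print(close_job())"
```

```text
the job is handed in; nothing more can be done
None
```

I finished every step and handed the job in at about 23 s, with the gripper still holding the cover. No verdict was reported.

- **What I did:** I lowered the liner into the tin and released it. I then carried both lids by the knob, seated them on the liner and released them. Last, I gripped the cover by its collar and lifted it straight off over the knob.
- **Cover at the end:** it hangs level in the jaws (opening about 41 mm), with its rim at about 0.20 m. That is roughly 30 mm above the knob's top.
- **Inner lid, liner and tin:** the inner lid is upright, its knob top at about 0.168 m, as expected when seated. The axes of the tin, liner and knob agreed to within about 2 mm in the camera depth. The tin stayed within about 1 mm of where it started.
- **Other things on the table:** I saw no disturbed bystanders in the views I took, though I did not re-measure each one.
- **Checks:** none failed or disagreed beyond 1–2 mm of measurement scatter.

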